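# Tip the tablet down in the repair cradle and close the hold-down flap

## Robot

A 7-joint arm with a two-finger parallel gripper is mounted at the origin on the work surface. World frame = base frame: x ahead of the robot, y to its left, z up, the work surface at z = 0. Lengths are in m, angles in rad, forces in N, time in s.
With the tool pointing down it reaches from about 0.35 to 0.9 m from the base axis. Payload 8.1 kg.
Tool frame: the origin (TCP) lies on the centre line of the jaws, within the pads' length; the fingertips stand 11 mm ahead of it and the grasp point (between the pads) lies 8 mm behind it (arm.nose_length is the distance from the TCP to the fingertips, in m); z points along the fingers, y is the line along which they close (so a half turn about z gives the same grasp; the last joint's range is limited). The gripper opens to 92 mm and grips with 3 to 60 N. Pads are 19 mm wide; open, the fingers measure 130 mm over their backs; the gripper's body (75 mm by 190 mm) begins 47 mm behind the grasp point.
Start: joints at [1.203, 0.434, 0.025, 1.573, -0.012, 1.134, -0.075], TCP at [0.164, -0.603, 0.238] pointing down, gripper open.
Joint ranges: [-2.62, 2.62], [-0.44, 2.09], [-1.27, 1.32], [0.08, 2.57], [-1.32, 4.46], [0.12, 2], [-2.74, 2.74]. Speed limits (rad/s): [2.22, 2.22, 3.01, 3.01, 3.14, 3.14, 3.14].

## Interface

Orientations are given as a rotation vector (axis times angle).
In Python, from cell import arm gives the robot as it stands.
- The arm moves only by the tool jog_arm, never from a script. Its argument "moves" is a list of rows, each a list of 4 numbers: the shift along the tool's x, y, z in m, then the turn about the tool's z in rad. In form: [[tx, ty, tz, spin], ...]. A call has 1 to 20 rows; each row is the pose to reach, as a shift and turn from the pose commanded when the call began, along the tool's axes at that moment; what a row does not reach only later rows make up. A row lasts 1/8 s, in which the tool goes at most 62.5 mm and 10.7 degrees, less where a joint would pass 70% of its speed; a pose out of reach is approached as far as the arm can. A call with a gripper value outside its range is refused whole. "hand" is the finger opening in m, from 0 to 0.0918, set as the call begins (left out, the last holds). The fingers move at their own pace and stop on an object; "newtons" is the grip in N (left out, the last holds). Time passes only in rows, so rows that repeat a pose let the fingers close. It gives the time, the measured TCP pose, the force, the opening and the grip force at its end, in the units of the state.
- arm.observe(): the state, without advancing time (a new reading comes with each control period).
- arm.get_image(name): name is "side" or "top"; returns a dict with "color" (480x640x3 uint8, red, green, blue), "z_map" (480x640 float32, m along the optical axis (not along the pixel's ray), 0 where there is no reading), "fx", "fy", "cx", "cy" (pixels), "rvec" (rotation vector, rad) and "tvec" (3), from world to camera coordinates, as OpenCV has them. Camera axes: x right, y down, z forward; pixel columns grow to the right and rows downward; lengths in m; the calibration is good to about 2 mm. A picture is of the moment at which its call begins.
- arm.sign_off(): hands the job in; it is judged then, once.
The state is a dict: "clock": time; "joints": joint angles; "dq": joint speeds; "joint_efforts": joint torques, N m; "position": TCP position; "ee_rot": TCP orientation; "force": force on the tool from outside, world axes, zero at the start; "ft_torque": the same for the moment, N m; "width": opening from 0.0 (shut) to 1.0 (fully open); "gripper_force": force on a finger pad.
Only numpy, scipy, OpenCV 4.12 (cv2) and the standard library are available. Lean on these libraries where they do the work, as an engineer would, in place of code of your own. Each camera call takes 0.05 s, during which the arm holds its last target. There are 200 camera calls.

## Task

The orange-cased tablet stands on its long edge in the repair cradle, leaning against the two dark rest plates. Gently push its upper part from behind, over the rest plates, so that it tips over face down onto the blue pad; then push the red flap over and press it down until it lies flat on the tablet's back. Only push with the fingers: do not pinch, lift or carry anything, and leave the rolls, cup and other things around the cradle where they are.

Things in the scene. Friction and masses are not known exactly. Their poses are not given: they have to be found in the camera images.
- cradle: Repair cradle screwed to the bench: aluminium plate 8 mm thick, x -130..140, y -125..125 mm, with a blue pad, top 12 mm above the bench. Origin: on the bench under the pad's middle. +x is the way the tablet tips; z up. A 20 mm high kerb stands at x 80..92 mm; two hinge ears, 42 mm high, at x 89..111, y +-66 mm.
- rest_top (a point): Midway between the tops of the two dark rest plates, 72 mm above the bench, at cradle x -89, y 0 mm. The plates are 8 mm thick, 50 mm wide, centred at y +-70 mm (90 mm gap between), and lean 12 degrees to the cradle's -x from their feet at x -75 mm.
- tablet: Tablet in an orange bumper case, slab 125 x 200 x 16 mm, 0.3 to 0.52 kg, origin at its centre. x: from foot edge to top edge (125 mm), y: along the 200 mm side, z: out of its grey back; black glass on -z. It starts standing free on its foot edge, back against the rest plates, leaning 12 degrees to the cradle's -x. Tipped down: z up, centre near the cradle's origin, back 28 mm above the bench.
- tablet_foot (a point): Middle of the tablet's foot edge (body x -62.5 mm); at the start near cradle x -67 mm, on the pad.
- tablet_top (a point): Middle of the tablet's top edge (body x +62.5 mm); at the start about 136 mm above the bench, near cradle x -93 mm. Pushed from behind about 45 mm towards the cradle's +x it falls over by itself.
- flap (a joint): Angle (rad) of the red hold-down flap: 0 = level, lying on the tipped tablet; 1.57 = upright; starts at 1.7 to 2.05, leaning away from the tablet. Plate 75 mm from hinge to free edge, 110 mm wide (cradle y -55..55), 5 mm thick, white stripe at its free edge. The hinge is stiff: the flap stays where it is left; 1 to 2 N at the free edge moves it.
- flap_hinge (a point): Middle of the flap's hinge axis, which runs along the cradle's y: at cradle x +100 mm, 30.5 mm above the bench.
- flap_edge (a point): Middle of the flap's free edge, 75 mm from the hinge; at cradle x +25 mm when the flap is down.
- tape_a: roll of orange tape lying flat, 84 mm across, 24 mm high, hollow; beside the cradle on its +y side. A bystander; origin at the centre of its underside.
- tape_b: second roll of orange tape lying flat, 84 mm across, 24 mm high. A bystander; origin at the centre of its underside.
- screw_cup: small steel screw cup, 56 mm across, 35 mm high; beside the cradle on its -y side. A bystander; origin at the centre of its underside.
- flux_jar: amber flux jar, 48 mm across, 45 mm high. A bystander; origin at the centre of its underside.
- cleaner: white plastic bottle with blue cap, 54 mm across, 150 mm high. A bystander; origin at the centre of its underside.
- brush: cleaning brush lying on the mat. A bystander.
- screwdriver: screwdriver lying on the mat. A bystander.
There are look-alikes about, which are no part of the job. What is shaped like the tablet but purple or yellow is not meant.

How it is judged:
On the way, in this order (a step that is already met when the one before it is completed fails the run):
1. the tablet lies face down on the pad while the flap is still open (angle between tablet's own z axis and vertical below 0.09 rad and x of tablet in the frame of cradle between -0.03 and 0.02 m and y of tablet in the frame of cradle between -0.03 and 0.03 m and z of tablet in the frame of cradle below 0.025 m and angle between the x axis of tablet and the x axis of cradle, either way round below 0.15 rad and value of joint flap above 0.5 rad), for 0.2 s.
2. the flap lies flat on the tablet (angle between tablet's own z axis and vertical below 0.09 rad and x of tablet in the frame of cradle between -0.03 and 0.02 m and y of tablet in the frame of cradle between -0.03 and 0.03 m and z of tablet in the frame of cradle below 0.025 m and angle between the x axis of tablet and the x axis of cradle, either way round below 0.15 rad and value of joint flap between -0.09 and 0.09 rad), for 0.2 s.
At the end, for the whole second after the job is handed in: The tablet is at rest, face down (back up within 5 degrees) on the pad, its centre from 30 mm behind to 20 mm ahead of the cradle's origin along x and within 30 mm of it along y, square to the cradle within 8.6 degrees, and the flap is down on it (within 0.09 rad of level) (all of step 2 and linear speed of tablet below 0.01 m/s); the robot touches nothing.
It fails at once if the tablet's foot edge is lifted more than about 45 mm above the pad (height (world z) of tablet_foot above 0.06 m).
It fails at once if the tablet is pushed or squeezed with more than 18 N (contact force between the fingers and tablet above 18 N).
It fails at once if the flap or cradle is pressed or squeezed with more than 35 N (contact force between the fingers and cradle above 35 N).
It fails at once if a bystander (roll, cup, jar, bottle, brush or screwdriver) is moved more than 20 mm (distance of any of tape_a, tape_b, screw_cup, flux_jar, cleaner, brush, screwdriver from where it was at the start of the episode above 0.02 m).
It also fails if it takes over 48 s, if anything falls off the work surface, if the arm or the gripper's body presses on something with over 40 N, if the wrist force passes 120 N, or if a joint passes its speed limit or range.

## Working session

There is one attempt and no reset: what is moved stays moved. The work goes in short steps, Python scripts to look and compute and a tool call to move; the robot and the scene stay as the last step left them, time stands still between calls to the robot, and variables do not carry over. Pictures are saved under pics/ and viewed, at most 10 in all, crops included, and the job is handed in when it is done.

Besides the shell and the picture viewer there is one more tool, called by a JSON object that holds its "method" and its "body", one argument or row to a line. jog_arm: Moves the arm, as the interface text tells. Its arguments: {"type":"object","properties":{"moves":{"type":"array"},"hand":{"type":"number"},"newtons":{"type":"number"}},"required":["moves"]}

```bash
ls; mkdir -p pics; python3 - <<'E'
from cell import arm
import cv2,numpy as np
for n in("side","top"):
    d=arm.get_image(n); cv2.imwrite(f"pics/{n}0.png",d["color"][:,:,::-1]); np.savez(f"{n}0.npz",**d)
    R=cv2.Rodrigues(np.array(d["rvec"]))[0]; print(n,d["fx"],d["cx"],d["cy"],-R.T@d["tvec"],R[2])
s=arm.observe(); print(s["clock"],s["position"],s["ee_rot"],s["force"],s["width"],arm.nose_length)
E
```

```text
pics
side 455.59771255598963 321.5936926772091 249.43897325804903 [ 0.0788192  -1.26369533  0.83059295] [ 0.32655848  0.80685127 -0.49229116]
top 624.2974545071004 308.78742473452104 234.80711648107498 [ 0.33377706 -0.12321922  1.66733898] [ 0.12865886  0.01111058 -0.99162667]
0.1 [ 0.16340944 -0.60281099  0.23704401] [-3.11279194e+00 -4.14468997e-01  5.15765779e-04] [-0.43574698  0.29755906 -0.05902502] 1.0043382627547093 0.011
```

View pics/side0.png

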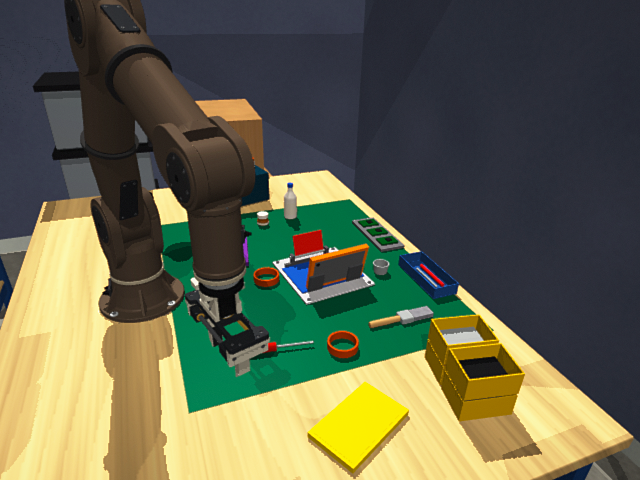

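View pics/top0.png

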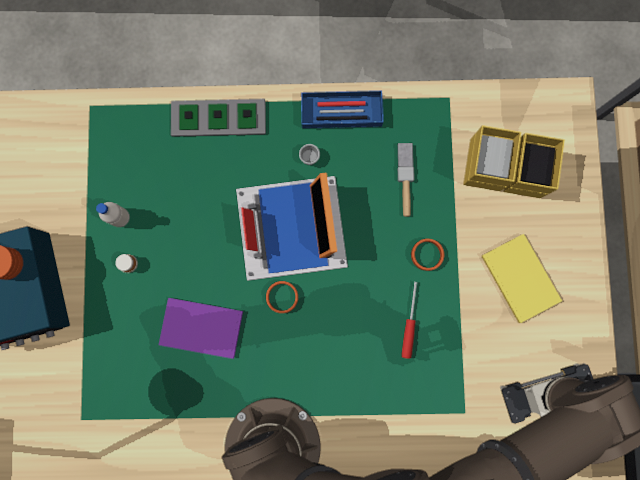

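The side view shows the tablet in its orange case at about (338,265) and the red flap at (308,242). In the top view the cradle is at (292,228), the orange edge at (323,215) and the flap at (250,228). The look-alikes are the purple slab at top (201,328) and the yellow slab at top (522,280). The orange-cased one in the cradle at (323,215) fits the description. I'll confirm it with an enlarged crop while measuring.

```bash
cat > h.py <<'E'
import numpy as np,cv2
def load(f): return dict(np.load(f))
def ray(d,uv,z):
    R=cv2.Rodrigues(d["rvec"])[0]; c=-R.T@d["tvec"].ravel()
    uv=np.atleast_2d(np.array(uv,float))
    v=np.c_[(uv[:,0]-d["cx"])/d["fx"],(uv[:,1]-d["cy"])/d["fy"],np.ones(len(uv))]@R
    return c+v*((z-c[2])/v[:,2])[:,None]
def pts(d,m):
    v,u=np.nonzero(m&(d["z_map"]>0)); z=d["z_map"][v,u]
    R=cv2.Rodrigues(d["rvec"])[0]
    return (np.c_[(u-d["cx"])/d["fx"]*z,(v-d["cy"])/d["fy"]*z,z]-d["tvec"].ravel())@R
def hsv(d): return cv2.cvtColor(d["color"],cv2.COLOR_RGB2HSV)
E
python3 - <<'E'
from h import *
t=load("top0.npz");s=load("side0.npz")
a=cv2.resize(t["color"][165:290,225:355],(520,500),interpolation=cv2.INTER_CUBIC)
b=cv2.resize(s["color"][225:305,270:400],(520,320),interpolation=cv2.INTER_CUBIC)
cv2.imwrite("pics/crop.png",cv2.resize(np.hstack([a,np.vstack([b,np.zeros((180,520,3),np.uint8)])])[:,:,::-1],(800,385)))
# cradle plate outline: everything not green within the window, hull of white pixels
H=hsv(t); w=np.zeros(H.shape[:2],np.uint8); w[170:285,230:355]=1
m=((H[...,1]<60)&(H[...,2]>150)&(w>0)).astype(np.uint8)
v,u=np.nonzero(m); P=ray(t,np.c_[u,v],0.008)[:,:2]
r=cv2.minAreaRect((P*1000).astype(np.float32)); print("plate",r,cv2.boxPoints(r))
q=pts(t,m>0); print("plate depth z",np.median(q[:,2]))
for d,win,n in((t,(170,285,230,355),"top"),(s,(225,305,270,400),"side")):
    H=hsv(d); w=np.zeros(H.shape[:2],bool); w[win[0]:win[1],win[2]:win[3]]=1
    for c,mm in(("orange",(H[...,0]>5)&(H[...,0]<20)&(H[...,1]>150)&(H[...,2]>120)),("red",((H[...,0]<4)|(H[...,0]>175))&(H[...,1]>170)&(H[...,2]>90)),("blue",(H[...,0]>105)&(H[...,0]<125)&(H[...,1]>150)&(H[...,2]>100))):
        mm=mm&w; p=pts(d,mm); v,u=np.nonzero(mm)
        if len(p)==0: print(n,c,0);continue
        print(n,c,len(p),"uv",u.min(),u.max(),v.min(),v.max(),"pct5/50/95",np.percentile(p,[3,50,97],axis=0).round(3).tolist())
E
```

```text
plate ((571.2030029296875, -56.00091552734375), (249.30963134765625, 268.549072265625), 6.3331403732299805) [[ 432.4972    63.70362]
 [ 462.1206  -203.2066 ]
 [ 709.9088  -175.70544]
 [ 680.2854    91.20477]]
plate depth z 0.008649375726789211
top orange 630 uv 272 336 173 284 pct5/50/95 [[0.421, -0.168, 0.022], [0.576, -0.152, 0.135], [0.684, -0.027, 0.142]]
top red 413 uv 242 257 208 250 pct5/50/95 [[0.508, 0.036, 0.039], [0.557, 0.048, 0.074], [0.608, 0.06, 0.105]]
top blue 4326 uv 259 327 183 272 pct5/50/95 [[0.464, -0.121, 0.005], [0.567, -0.052, 0.012], [0.675, 0.015, 0.02]]
side orange 617 uv 270 368 230 286 pct5/50/95 [[0.393, -0.172, 0.004], [0.557, -0.155, 0.127], [0.684, 0.025, 0.138]]
side red 550 uv 293 322 230 255 pct5/50/95 [[0.505, 0.033, 0.037], [0.555, 0.046, 0.07], [0.607, 0.06, 0.101]]
side blue 491 uv 283 363 262 292 pct5/50/95 [[0.455, -0.146, 0.008], [0.484, -0.055, 0.012], [0.592, 0.007, 0.015]]
```

View pics/crop.png

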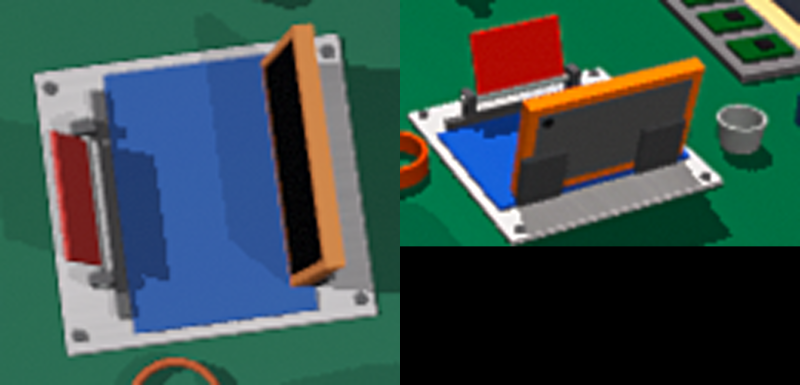

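The crop confirms it: the orange case with the grey back leans on the two dark plates, and the red flap is open on the other side. Cradle origin comes out at about (0.572, -0.061), with +x along (-0.110, 0.994). I'll move behind the tablet and stay high.

{"method": "jog_arm", "body": {
  "moves": [
    [0.06,-0.03,0,-0.16],
    [0.11,-0.06,0,-0.32],
    [0.16,-0.085,0,-0.48],
    [0.21,-0.11,0,-0.64],
    [0.26,-0.135,0,-0.8],
    [0.31,-0.16,0,-0.96],
    [0.36,-0.188,0,-1.12],
    [0.41,-0.214,0,-1.28],
    [0.46,-0.24,0,-1.416],
    [0.513,-0.268,0,-1.416],
    [0.513,-0.268,0,-1.416],
    [0.513,-0.268,0,-1.416],
    [0.513,-0.268,0,-1.416],
    [0.513,-0.268,0,-1.416],
    [0.513,-0.268,0,-1.416],
    [0.513,-0.268,0,-1.416]
  ]
}}

```text
clock: 2.1
position: [0.5884, -0.2107, 0.2378]
ee_rot: [2.097, 2.339, -0.0]
force: [-0.0, -0.3, 0.7]
width: 1.003
gripper_force: 0.0
```

```bash
cat > st.py <<'E'
from cell import arm
from h import *
O=np.array([0.5718,-0.061,0]); X=np.array([-0.1103,0.9939,0]); Y=np.array([-0.9939,-0.1103,0]); C=np.array([X,Y,[0,0,1]])
def st():
    s=arm.observe(); R=cv2.Rodrigues(np.array(s["ee_rot"]))[0]
    print("t",s["clock"],"tcp cradle",(C@(s["position"]-O)).round(4),"tool axes in cradle\n",(C@R).round(3),"\nF",(C@s["force"]).round(2),"w",s["width"],"j",np.round(s["joints"],2))
if __name__=="__main__": 
    st()
    t=load("top0.npz");s=load("side0.npz")
    for d,lo in((t,.12),(s,.1)):
        H=hsv(d); p=(pts(d,(H[...,0]>5)&(H[...,0]<20)&(H[...,1]>150))-O)@C.T
        p=p[(p[:,2]>lo)&(p[:,2]<.15)&(abs(p[:,0]+.09)<.04)&(abs(p[:,1])<.13)]; print("tablet top",len(p),np.percentile(p,[2,50,98],axis=0).round(3).tolist())
        p=(pts(d,((H[...,0]<4)|(H[...,0]>175))&(H[...,1]>170)&(H[...,2]>90))-O)@C.T
        p=p[(abs(p[:,0]-.11)<.04)&(abs(p[:,1])<.08)&(p[:,2]>.03)]; print("flap",np.percentile(p,[2,50,98],axis=0).round(3).tolist(),np.polyfit(p[:,2],p[:,0],1))
E
python3 st.py
```

```text
t 2.1 tcp cradle [-0.1506 -0.      0.2378] tool axes in cradle
 [[ 1.    -0.001 -0.   ]
 [-0.001 -1.    -0.   ]
 [-0.     0.    -1.   ]] 
F [-0.29  0.06  0.74] w 1.00258563236311 j [ 0.55  0.47 -0.43  1.54  0.21  1.17  0.19]
tablet top 572 [[-0.102, -0.103, 0.125], [-0.093, -0.006, 0.136], [-0.085, 0.089, 0.143]]
flap [[0.1, -0.05, 0.038], [0.11, 0.003, 0.074], [0.119, 0.053, 0.106]] [0.27906201 0.08917087]
tablet top 426 [[-0.106, -0.101, 0.105], [-0.1, 0.006, 0.133], [-0.088, 0.095, 0.139]]
flap [[0.097, -0.049, 0.037], [0.108, 0.005, 0.07], [0.12, 0.056, 0.102]] [0.27844948 0.08891019]
```

Both views agree: tablet top edge at x ≈ -0.095, z ≈ 0.136, y ≈ -0.005, and the flap at about 1.84 rad. Tool x is along cradle +x. I'll go down behind the tablet and approach slowly.

{"method": "jog_arm", "body": {
  "moves": [
    [0,0.005,0.04,0],
    [0,0.005,0.08,0],
    [0,0.005,0.117,0],
    [0,0.005,0.117,0],
    [0.01,0.005,0.117,0],
    [0.02,0.005,0.117,0],
    [0.028,0.005,0.117,0],
    [0.034,0.005,0.117,0],
    [0.038,0.005,0.117,0],
    [0.042,0.005,0.117,0],
    [0.046,0.005,0.117,0],
    [0.05,0.005,0.117,0],
    [0.054,0.005,0.117,0],
    [0.058,0.005,0.117,0],
    [0.058,0.005,0.117,0]
  ]
}}

```text
clock: 3.98
position: [0.5872, -0.1517, 0.1208]
ee_rot: [-2.095, -2.341, -0.0]
force: [-0.0, -0.5, -0.2]
width: 1.0
gripper_force: 0.0
```

{"method": "jog_arm", "body": {
  "moves": [
    [0.003,0,0,0],
    [0.006,0,0,0],
    [0.009,0,0,0],
    [0.012,0,0,0],
    [0.015,0,0,0],
    [0.018,0,0,0],
    [0.021,0,0,0],
    [0.024,0,0,0],
    [0.027,0,0,0],
    [0.03,0,0,0],
    [0.033,0,0,0],
    [0.036,0,0,0],
    [0.036,0,0,0],
    [0.036,0,0,0]
  ]
}}

```text
clock: 5.72
position: [0.5832, -0.1165, 0.1207]
ee_rot: [2.096, 2.34, -0.0]
force: [0.4, -0.3, 0.0]
width: 0.999
gripper_force: 0.0
```

```bash
python3 - <<'E'
from st import *
st()
a=arm.get_image("side"); b=arm.get_image("top")
np.savez("top1.npz",**b)
x=cv2.resize(a["color"][200:310,260:410],(400,293)); y=cv2.resize(b["color"][150:300,220:370],(400,400))
cv2.imwrite("pics/p1.png",np.hstack([np.vstack([x,np.zeros((107,400,3),np.uint8)]),y])[:,:,::-1])
E
```

```text
t 5.725 tcp cradle [-0.0564 -0.0052  0.1207] tool axes in cradle
 [[ 1.    -0.001 -0.   ]
 [-0.001 -1.     0.   ]
 [-0.    -0.    -1.   ]] 
F [-0.39 -0.38  0.  ] w 0.9985205591057587 j [ 0.4   0.54 -0.42  1.75  0.27  0.9  -0.03]
```

View pics/p1.png

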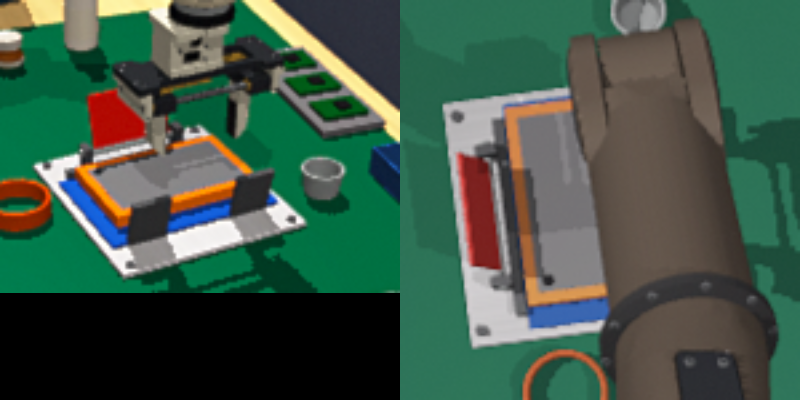

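The tablet lies face down inside the pad, with the flap still open (right panel, orange rim x 505–605). I'll raise the tool, close the fingers, cross over behind the flap, and measure where the tablet lies.

{"method": "jog_arm", "body": {
  "hand": 0.0,
  "moves": [
    [0,0,-0.05,0],
    [0,0,-0.1,0],
    [0.05,-0.005,-0.11,0],
    [0.1,-0.005,-0.11,0],
    [0.15,-0.005,-0.11,0],
    [0.2,-0.005,-0.11,0],
    [0.221,-0.005,-0.11,0],
    [0.221,-0.005,-0.11,0],
    [0.221,-0.005,-0.11,0]
  ]
}}

```text
clock: 6.95
position: [0.5543, 0.1012, 0.2306]
ee_rot: [2.097, 2.338, -0.001]
force: [-0.5, 0.4, -1.1]
width: 0.067
gripper_force: 0.0
```

```bash
cat > chk.py <<'E'
from st import *
st()
for n in("side","top"):
    d=arm.get_image(n); np.savez(n+"2.npz",**d); H=hsv(d)
    p=(pts(d,(H[...,0]>5)&(H[...,0]<20)&(H[...,1]>150))-O)@C.T
    p=p[(abs(p[:,2]-.028)<.008)&(abs(p[:,0])<.1)&(abs(p[:,1])<.122)]
    if len(p)>10: print(n,"tablet",len(p),cv2.minAreaRect((p[:,:2]*1000).astype(np.float32)),np.median(p[:,2]))
    p=(pts(d,((H[...,0]<4)|(H[...,0]>175))&(H[...,1]>170)&(H[...,2]>90))-O)@C.T
    p=p[(abs(p[:,0]-.07)<.08)&(abs(p[:,1])<.08)&(p[:,2]>.025)]
    if len(p)>10: print(n,"flap",len(p),np.percentile(p,[2,50,98],axis=0).round(3).tolist())
E
python3 chk.py
```

```text
t 6.95 tcp cradle [ 0.1632 -0.0005  0.2306] tool axes in cradle
 [[ 1.    -0.002 -0.001]
 [-0.002 -1.     0.   ]
 [-0.001 -0.    -1.   ]] 
F [ 0.5   0.45 -1.13] w 0.06666946379428436 j [ 0.1   0.39 -0.51  1.7   0.21  1.1  -0.37]
side tablet 356 ((17.801677703857422, -4.8235931396484375), (142.9529266357422, 206.58226013183594), 1.5326706171035767) 0.027554582347629617
side flap 551 [[0.096, -0.049, 0.037], [0.108, 0.005, 0.07], [0.12, 0.055, 0.102]]
top tablet 713 ((14.5489501953125, -6.4459228515625), (198.5377197265625, 123.66307067871094), 89.86056518554688) 0.02826287199425633
top flap 411 [[0.1, -0.049, 0.038], [0.11, 0.002, 0.074], [0.119, 0.053, 0.105]]
```

The tablet is flat at x ≈ +14 mm, y ≈ -6 mm, square to the cradle and in tolerance; the kerb stops it short of 20 mm. Next I go down behind the flap and push it past upright.

{"method": "jog_arm", "body": {
  "moves": [
    [0,0,0.05,0],
    [0,0,0.1,0],
    [0,0,0.139,0],
    [0,0,0.139,0],
    [-0.01,0,0.139,0],
    [-0.018,0,0.139,0],
    [-0.025,0,0.139,0],
    [-0.032,0,0.139,0],
    [-0.039,0,0.139,0],
    [-0.046,0,0.139,0],
    [-0.053,0,0.139,0],
    [-0.06,0,0.139,0],
    [-0.067,0,0.139,0],
    [-0.074,0,0.139,0],
    [-0.081,0,0.139,0],
    [-0.081,0,0.139,0]
  ]
}}

```text
clock: 9.05
position: [0.5629, 0.0211, 0.0916]
ee_rot: [2.097, 2.339, -0.001]
force: [-0.8, 0.2, -0.1]
width: 0.003
gripper_force: 0.0
```

```bash
python3 chk.py
```

```text
t 9.05 tcp cradle [ 0.0826 -0.0002  0.0916] tool axes in cradle
 [[ 1.    -0.002 -0.001]
 [-0.002 -1.     0.   ]
 [-0.001 -0.    -1.   ]] 
F [ 0.24  0.75 -0.15] w 0.002780121154580348 j [ 0.19  0.55 -0.46  1.86  0.32  0.81 -0.32]
side tablet 354 ((17.660175323486328, -4.739036560058594), (144.27008056640625, 203.68002319335938), 0.7646185159683228) 0.0275831744344521
side flap 274 [[0.056, -0.046, 0.037], [0.074, 0.006, 0.067], [0.093, 0.056, 0.095]]
top tablet 344 ((2.7895660400390625, -6.3234100341796875), (101.02406311035156, 198.57583618164062), 0.5891372561454773) 0.028864302370686216
```

{"method": "jog_arm", "body": {
  "moves": [
    [-0.005,0,0.001,0],
    [-0.01,0,0.003,0],
    [-0.0135,0,0.006,0],
    [-0.017,0,0.01,0],
    [-0.02,0,0.014,0],
    [-0.0235,0,0.0185,0],
    [-0.026,0,0.0235,0],
    [-0.028,0,0.028,0],
    [-0.03,0,0.033,0],
    [-0.0315,0,0.0375,0],
    [-0.032,0,0.042,0],
    [-0.0325,0,0.045,0],
    [-0.0325,0,0.047,0],
    [-0.0325,0,0.048,0],
    [-0.0325,0,0.048,0]
  ]
}}

```text
clock: 11.02
position: [0.5665, -0.0101, 0.0443]
ee_rot: [2.096, 2.34, -0.0]
force: [-2.0, -1.2, 8.6]
width: 0.003
gripper_force: 4.3
```

```bash
python3 chk.py
```

```text
t 11.025 tcp cradle [ 0.0512 -0.0003  0.0443] tool axes in cradle
 [[ 1.    -0.001 -0.   ]
 [-0.001 -1.    -0.   ]
 [-0.     0.    -1.   ]] 
F [-0.97  2.17  8.63] w 0.0032209183333843554 j [ 0.22  0.61 -0.42  1.88  0.37  0.72 -0.3 ]
side tablet 303 ((17.12755584716797, -3.853546142578125), (204.00157165527344, 147.07644653320312), 89.36782836914062) 0.02760425973681463
side flap 188 [[0.022, -0.051, 0.028], [0.061, 0.021, 0.033], [0.092, 0.057, 0.036]]
top tablet 226 ((-39.83521270751953, -34.42436981201172), (56.26969528198242, 169.30760192871094), 18.85142707824707) 0.028018745227174496
```

Flap is down with about 9 N on it. I'll press slightly more, then lift straight up and away.

{"method": "jog_arm", "body": {
  "moves": [
    [0,0,0.0005,0],
    [0,0,0.0005,0],
    [0,0,-0.005,0],
    [0,0,-0.03,0],
    [0,0,-0.08,0],
    [0,0,-0.13,0],
    [-0.05,0,-0.18,0],
    [-0.1,0,-0.18,0],
    [-0.15,0,-0.18,0],
    [-0.2,0,-0.18,0],
    [-0.25,0,-0.18,0],
    [-0.3,0,-0.18,0],
    [-0.3,0,-0.18,0],
    [-0.3,0,-0.18,0]
  ]
}}

```text
clock: 12.88
position: [0.5992, -0.3074, 0.2234]
ee_rot: [-2.095, -2.34, -0.001]
force: [0.8, 1.2, 0.0]
width: 0.001
gripper_force: 0.0
```

```bash
python3 chk.py; python3 - <<'E'
from h import *
a=load("side2.npz");b=load("top2.npz"); s=hsv(b)
x=cv2.resize(a["color"][200:310,260:410],(400,293)); y=cv2.resize(b["color"][150:300,220:370],(400,400))
cv2.imwrite("pics/p2.png",np.hstack([np.vstack([x,np.zeros((107,400,3),np.uint8)]),y])[:,:,::-1])
from st import O,C
for n,d in(("side",a),("top",b)):
    H=hsv(d); p=(pts(d,((H[...,0]<4)|(H[...,0]>175))&(H[...,1]>170)&(H[...,2]>90))-O)@C.T
    p=p[(p[:,0]>.03)&(p[:,0]<.09)&(abs(p[:,1])<.05)&(p[:,2]>.02)&(p[:,2]<.06)]
    if len(p)>20: print(n,len(p),"flap slope",np.polyfit(p[:,0],p[:,2],1),np.median(p[:,2]))
E
```

```text
t 12.875 tcp cradle [-2.479e-01 -1.000e-04  2.234e-01] tool axes in cradle
 [[ 1.    -0.     0.001]
 [-0.    -1.     0.   ]
 [ 0.001 -0.    -1.   ]] 
F [ 1.13 -0.93  0.  ] w 0.0014360364979077531 j [ 0.66  0.57 -0.42  1.43  0.24  1.2   0.31]
side tablet 301 ((17.43793487548828, -4.308197021484375), (205.2144317626953, 142.8124237060547), 89.16991424560547) 0.027339698154715347
side flap 262 [[0.022, -0.05, 0.029], [0.065, 0.005, 0.033], [0.093, 0.056, 0.036]]
top tablet 572 ((14.439735412597656, -6.697425842285156), (198.9469757080078, 123.6025619506836), 89.97347259521484) 0.02814971030838046
top flap 779 [[0.043, -0.051, 0.026], [0.068, 0.001, 0.033], [0.092, 0.053, 0.041]]
side 187 flap slope [-0.01634193  0.03434043] 0.033224115117518875
top 672 flap slope [0.00124387 0.03345342] 0.03348527359217435
```

View pics/p2.png

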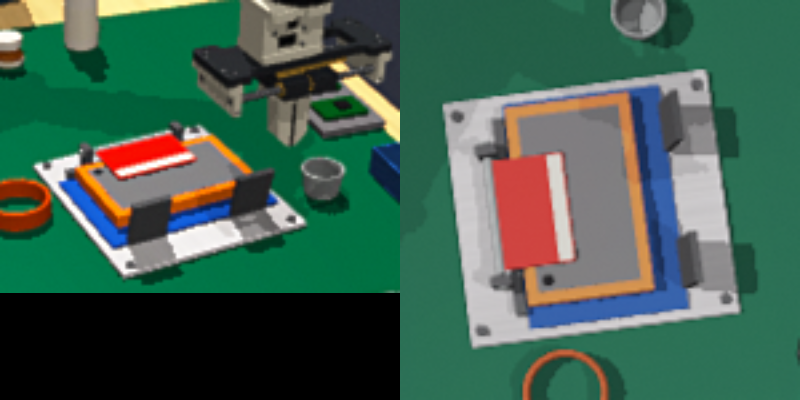

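The flap lies flat on the tablet's back: at (530,210) in the top panel, with a slope of 0.02 or less and its top at 33 mm. The tablet is at x +14 mm, y -7 mm and square to the cradle, and the arm is clear.

```bash
python3 -c "
from cell import arm; print(arm.sign_off())"
```

```text
the job is handed in; nothing more can be done
None
```

The job is handed in: the tablet lies face down on the pad (centre about x +14 mm, y -7 mm, square to the cradle), the red flap is pressed flat on its back, and the arm is clear; the sign-off gave no verdict.

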